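Right a toppled articulator and close it

ROBOT

A 6-joint arm with a two-finger parallel gripper is mounted at the origin on a cart in front of the work surface, level with it; the furniture and walls round the work are solid. World frame = base frame: x ahead of the robot, y to its left, z up, the work surface at z = 0. Lengths are in mm, angles in rad, forces in N, time in s.
With the tool pointing down it reaches from about 350 to 875 mm from the base axis. Payload 4.2 kg.
Tool frame: the origin (TCP) lies at the very end of the fingers, on their centre line; the grasp point (between the pads) lies 19 mm behind it; z points along the fingers, y is the line along which they close (so a half turn about z gives the same grasp; the last joint's range is limited). The gripper opens to 85 mm and grips with 20 to 120 N. Pads are 22 mm wide; open, the fingers measure 114 mm over their backs; the gripper's body (76 mm by 85 mm) begins 54 mm behind the grasp point. The pads swing forward as they close: fully open they stand 13 mm farther back than shut.
Start: joints at [1.545, 0.385, 0.008, 0, -1.194, -0.259], TCP at [175.571, 599.812, 231.312] pointing down, gripper open.
Joint ranges: [-3.14, 3.14], [-1.21, 2.06], [-1.07, 1.41], [-3.16, 2.05], [-2.99, -0.16], [-3.1, 3.1]. Speed limits (rad/s): [2.79, 2.79, 3.14, 3.14, 3.14, 3.14].

INTERFACE

Orientations are given as a unit quaternion [x, y, z, w].
In Python, from bench import read_state, get_image, get_calibration, job_done gives the robot as it stands.
- The arm moves only by the shell command python3 -m creep 'ROWS'. ROWS is a JSON object of lists of equal length, an entry for each row: "translation": the shift along the world's x, y, z in cm, a list of three; "delta_rot": the turn, a rotation vector about the world's x, y, z in degrees, a list of three; "hand": the finger opening in cm, from 0 to 8.54. A call has 1 to 8 rows; each row is the pose to reach, as a shift and turn from the pose commanded when the call began; what a row does not reach only later rows make up. A row lasts 1/8 s, in which the tool goes at most 62.5 mm and 10.7 degrees, less where a joint would pass 70% of its speed; a pose out of reach is approached as far as the arm can. A call with a gripper value outside its range is refused whole. The fingers move at their own pace and stop on an object; the grip force is fixed at half the most. Time passes only in rows, so rows that repeat a pose let the fingers close. It gives the time, the measured TCP pose, the force, the opening and the grip force at its end, in the units of the state.
- read_state(): the state, without advancing time (a new reading comes with each control period).
- get_image(name): name is "scene" or "side" or "wrist"; returns (picture, depth): 420x560x3 uint8, red, green, blue; 420x560 float32, mm along the optical axis (not along the pixel's ray), 0 where there is no reading.
- get_calibration(name): a dict with "intrinsics" (3x3 intrinsics, pixels), "xyz" and "attitude" of the camera in the world. Camera axes: x right, y down, z forward; pixel columns grow to the right and rows downward; lengths in mm; the calibration is good to about 2 mm. A picture is of the moment at which its call begins: read the wrist's pose just before it. get_calibration takes no time and is no camera call; for the wrist camera it gives the pose at the moment of the call.
- job_done(): hands the job in; it is judged then, once.
The state is a dict: "clock": time; "joints": joint angles; "joint_vel": joint speeds; "joint_efforts": joint torques, N m; "position": TCP position; "ee_rot": TCP orientation; "contact_force": force on the tool from outside, world axes, zero at the start; "wrist_torque": the same for the moment, N m; "gripper_width": finger opening in mm; "grasp_force": force on a finger pad.
Only numpy, scipy, OpenCV 4.12 (cv2) and the standard library are available. Lean on these libraries where they do the work, as an engineer would, in place of code of your own. Each camera call takes 0.05 s, during which the arm holds its last target. There are 200 camera calls.

TASK

The brass articulator with the wax try-in has gone over backwards: it lies on its rear posts with its upper arm swung open flat on the bench. Stand it back on its base on the worktop, lowering it under control rather than letting it topple or drop, and swing its upper arm fully shut. Leave the other things on the bench where they are.

Things in the scene. Friction and masses are not known exactly. Their poses are not given: they have to be found in the camera images.
- articulator: Brass dental articulator, 117 x 83 x 108 mm (x, y, z), about 0.6 kg. Origin: centre of the base plate's underside; +z up out of the base, +x to its rear (hinge). Base plate z 0 to 7, x -56 to 58, 60 mm wide at the front edge, 84 at x = 36. At the start it lies on its back: +x down, rear face (x = 58) on the worktop, base plate on edge, +z level. Posts, casts, arm: see the next entries.
- post_left (a point): Middle of the rear post on the articulator's +y side, at (48.5, 34, 50) mm in its frame, same axes. The post is 14 mm (x) by 10 mm (y), parallel to z, free from z = 7 to 86 mm; clear space of 58 mm in y between the two posts.
- post_right (a point): Middle of the other rear post, at (48.5, -34, 50) mm in the articulator's frame, same axes and size.
- lower_cast (a point): Centre of the top of the plaster lower cast, at (-3, 0, 21) mm in the articulator's frame, same axes. The cast spans x -32 to 26, z 7 to 21 mm and is 70 mm wide at x = -18, 36 mm at its rear; its teeth rise to z = 42.
- articulator_upper_arm (a joint): Hinge of the upper arm, rad: 0 = fully shut on its stop (arm level over the base), about 1.5 = swung open as at the start, 1.75 = stop. Axis along y through x = 48.5, z = 92 mm of the articulator's frame, between the post tops. It has some friction: above 1.2 the arm stays open when the articulator stands.
- upper_front (a point): Middle of the front end of the upper arm; moves with it. When shut it is at (-56, 0, 96) mm in the articulator's frame, same axes. The arm is then a plate x -56 to 38, z 93 to 99, 44 mm wide in front, 52 at the rear; under it the upper cast with teeth (x -32 to 26, y -35 to 35, z 54 to 93); at x = -50 a 5 mm steel pin down to z 14, its knob up to z 108.
- denture_flask: Closed two-part brass denture flask, 90 x 90 x 70 mm, origin at the centre of its underside. A bystander.
- blue_cast: Upper model in blue stone, 62 x 74 x 43 mm, origin at the centre of its underside. A bystander.
- masking_tape: Roll of masking tape lying flat, 98 mm across, 25 mm high, origin at the centre of its underside. A bystander.
- tool_tin: Flat blue tool tin, 73 x 123 x 32 mm, origin at the centre of its underside. A bystander.
- powder_jar: White jar with a green label, 76 mm across, 106 mm high, origin at the centre of its underside. A bystander.
- caliper: Digital caliper lying flat, 67 x 225 x 13 mm, origin at the centre of its underside. A bystander.
- wax_spatula: Wax spatula with a black handle lying flat, 11 x 198 x 10 mm, origin at the centre of its underside. A bystander.
- bunsen_burner: Small gas burner, black iron base caked with pink wax, 98 x 87 x 90 mm, origin at the centre of its underside. A bystander.

How it is judged (in metres and radians):
At the end, for the whole second after the job is handed in: the articulator stands at rest with its base flat on the worktop (upright within 3 degrees, underside within 6 mm of the worktop's height) and its upper arm is shut (joint below 0.06 rad) (angle between articulator's own z axis and vertical below 0.05 rad and height (world z) of articulator between -0.005 and 0.006 m and value of joint articulator_upper_arm below 0.06 rad and linear speed of articulator below 0.02 m/s); the robot touches nothing.
It fails at once if the articulator topples or drops while nothing holds it (turns faster than 3.0 rad/s or moves faster than 0.5 m/s while the fingers are off it) (contact force between the fingers and articulator below 0.3 N and (angular speed of articulator above 3 rad/s or linear speed of articulator above 0.5 m/s)).
It fails at once if a bystander is pushed more than 30 mm from its place (distance of any of denture_flask, blue_cast, masking_tape, tool_tin, powder_jar, caliper, wax_spatula, bunsen_burner from where it was at the start of the episode above 0.03 m).
It also fails if it takes over 61 s, if anything falls off the work surface, if the arm or the gripper's body presses on something with over 40 N, if the wrist force passes 120 N, or if a joint passes its speed limit or range.

## Working session

There is one attempt and no reset: what is moved stays moved. The work goes in short steps, Python scripts to look and compute and a shell command to move; the robot and the scene stay as the last step left them, time stands still between calls to the robot, and variables do not carry over. Pictures are saved under pics/ and viewed, at most 13 in all, crops included, and the job is handed in when it is done.

```bash
mkdir -p pics; ls
python3 - <<'E'
from bench import *
import cv2,numpy as np
print(read_state())
for n in("scene","side"):
    im,d=get_image(n); cv2.imwrite(f"pics/{n}0.png",im[:,:,::-1]); np.save(f"pics/{n}0.npy",d); print(n,get_calibration(n))
E
```

```text
pics
{'clock': 0.0, 'joints': array([ 1.54461318e+00,  3.85551989e-01,  6.63128748e-03, -4.94733055e-04,
       -1.19401274e+00, -2.58556678e-01]), 'joint_vel': array([ 1.91755797e-04, -1.19446760e-05,  1.72218702e-04,  1.39529566e-03,
       -6.29478155e-04,  4.80964408e-04]), 'joint_efforts': array([-1.21821549e-04, -3.92291629e+01,  1.88399881e+01,  4.18630645e+00,
       -4.67313934e-03, -7.59565125e-06]), 'position': array([175.41211891, 599.26933007, 230.22711952]), 'ee_rot': array([ 9.89868967e-01, -1.41979697e-01, -1.04493933e-04,  1.08800587e-03]), 'contact_force': array([-0.72697066, -0.38458519,  0.65488572]), 'wrist_torque': array([0.0390636 , 0.03851409, 0.02320138]), 'grasp_force': 0.0, 'gripper_width': 85.43714657679897}
scene {'intrinsics': array([[403.42420946,   0.        , 271.76831695],
       [  0.        , 403.42420946, 212.48055484],
       [  0.        ,   0.        ,   1.        ]]), 'xyz': array([ 112.14750711, -911.24050067,  790.41823834]), 'attitude': array([ 0.8630762 , -0.20506568,  0.1131034 , -0.44749879])}
side {'intrinsics': array([[503.49902358,   0.        , 284.42511053],
       [  0.        , 503.49902358, 216.07668936],
       [  0.        ,   0.        ,   1.        ]]), 'xyz': array([ 540.1796902 , 1380.09152861, 1018.65114198]), 'attitude': array([ 0.0025745 ,  0.88149   , -0.47218971,  0.00237131])}
```

View pics/scene0.png

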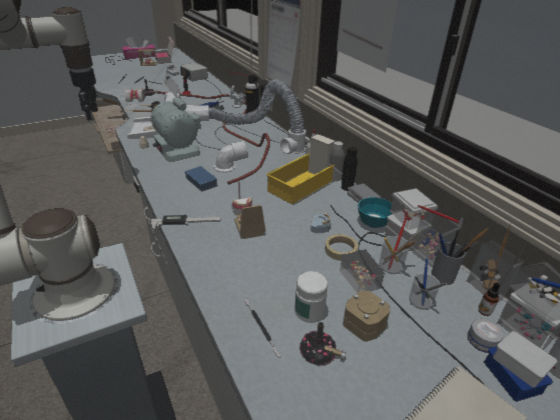

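View pics/side0.png

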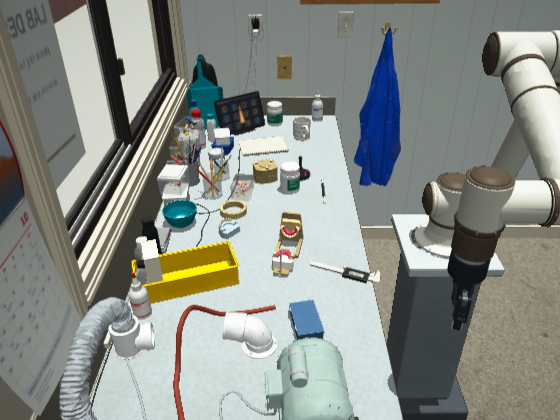

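The articulator is at about (245,215) in scene and (288,243) in side, with its base plate towards −y and its arm open towards +y. Next I'll zoom in and get positions.

```bash
cat > h.py <<'E'
from bench import *
import cv2,numpy as np
from scipy.spatial.transform import Rotation as R
def cloud(n,d,cal=None):
    c=cal or get_calibration(n);K=c["intrinsics"]
    v,u=np.mgrid[:d.shape[0],:d.shape[1]]
    P=np.stack([(u-K[0,2])/K[0,0]*d,(v-K[1,2])/K[1,1]*d,d],-1)
    W=P@R.from_quat(c["attitude"]).as_matrix().T+c["xyz"]; W[d<=0]=np.nan
    return W
E
python3 - <<'E'
from h import *
ims=[]
for n,(r,c) in dict(scene=(170,200),side=(195,235)).items():
    im=cv2.imread(f"pics/{n}0.png");ims.append(cv2.resize(im[r:r+80,c:c+100],None,fx=4,fy=4,interpolation=2))
    W=cloud(n,np.load(f"pics/{n}0.npy"))
    tabl=W[(W[...,2]>-15)&(W[...,2]<15)]
    print(n,np.median(tabl[:,2]))
    # height map top views
    m=np.zeros((500,600),np.uint8)
    for (x,y,z) in W[np.isfinite(W[...,2])&(W[...,2]>-30)&(W[...,2]<200)]:
        i,j=int((x-200)/2),int((y+500)/2)
        if 0<=i<300 and 0<=j<500: m[499-j,i]=max(m[499-j,i],np.clip(z+30,0,255))
    ims.append(m[:, :300])
cv2.imwrite("pics/crop.png",np.hstack([ims[0],ims[2]]))
cv2.imwrite("pics/hm.png",cv2.applyColorMap(np.hstack([ims[1],ims[3]]),cv2.COLORMAP_JET))
E
```

```text
scene -0.9373110396559241
side 0.14199096509946685
```

View pics/crop.png

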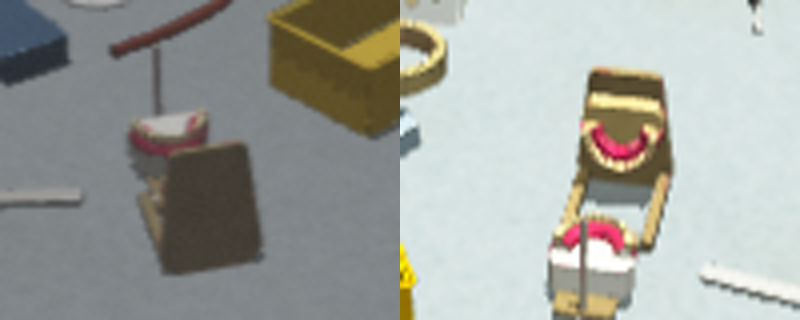

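View pics/hm.png

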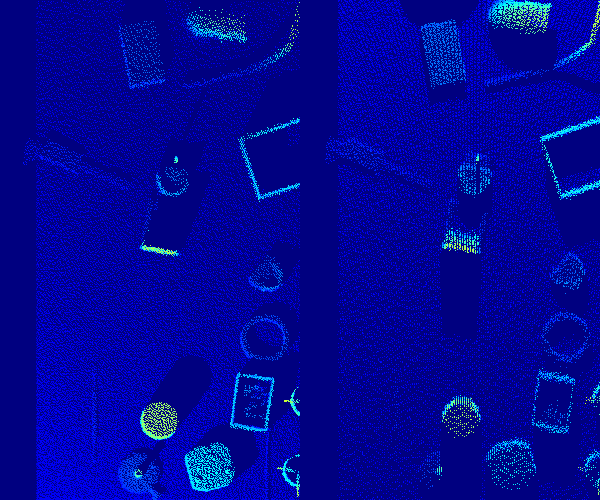

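The height map puts the base plate edge from about (484,2) to (556,−10) mm, and the casts and pin lie towards +y. The yaw is about −9.5°. Next I'll fit this precisely.

Run:
```python
from h import *
W=cloud("scene",np.load("pics/scene0.npy")).reshape(-1,3)
b=(W[:,0]>470)&(W[:,0]<570)&(W[:,1]>-25)&(W[:,1]<20)&(W[:,2]>15)&(W[:,2]<108)
P=W[b]
for _ in range(4):
    A=np.c_[P[:,0],P[:,2],np.ones(len(P))];k=np.linalg.lstsq(A,P[:,1],rcond=None)[0];r=P[:,1]-A@k;P=P[abs(r)<6]
print("scene plate y=%.3fx+%.3fz+%.1f"%tuple(k),r.std(),len(P),np.degrees(np.arctan(k[0])))
u=np.array([np.cos(np.arctan(k[0])),np.sin(np.arctan(k[0]))])
for z in(25,45,65,85,100):
    s=P[abs(P[:,2]-z)<6]@np.r_[u,0];print(z,np.percentile(s,[1,99]),np.mean(np.percentile(s,[1,99])))
V=cloud("side",np.load("pics/side0.npy")).reshape(-1,3)
v=np.array([-u[1],u[0]])
off=v[1]*k[2]  # v.p at plate underside
q=V[np.isfinite(V[:,0])&(abs(V[:,0]-530)<80)&(V[:,1]>-30)&(V[:,1]<220)&(V[:,2]>-10)&(V[:,2]<130)]
s,t,z=q[:,:2]@u,q[:,:2]@v-off,q[:,2]
# posts: t 10..86
for t0 in range(45,90,8):
    m=(abs(t-t0)<4)&(z>9)
    print("t",t0,sorted(np.c_[s,z][m].round(0).tolist()))
m=z>85;print("top pts t,s range",np.percentile(t[m],[2,50,98]),np.percentile(s[m],[2,98]),np.percentile(z[m],98))
```

```text
scene plate y=-0.189x+0.010z+95.7 1.9931091331097672 571 -10.678155931392492
25 [471.7982319  548.65055333] 510.2243926150133
45 [472.08527797 546.28075126] 509.183014613796
65 [476.42566981 545.48965332] 510.95766156036734
85 [476.71597292 542.76440357] 509.74018824217563
100 [478.9046448  539.19558495] 509.0501148781752
t 45 [[475.0, 10.0], [475.0, 15.0], [478.0, 15.0], [481.0, 14.0], [482.0, 16.0], [489.0, 62.0], [502.0, 46.0], [528.0, 56.0], [532.0, 60.0], [541.0, 11.0], [542.0, 13.0], [542.0, 17.0], [546.0, 19.0], [549.0, 16.0]]
t 53 [[474.0, 18.0], [477.0, 11.0], [477.0, 12.0], [480.0, 15.0], [484.0, 13.0], [544.0, 20.0], [548.0, 11.0], [548.0, 17.0], [550.0, 15.0], [551.0, 15.0]]
t 61 [[476.0, 10.0], [478.0, 14.0], [479.0, 18.0], [482.0, 13.0], [482.0, 19.0], [542.0, 9.0], [543.0, 14.0], [543.0, 19.0], [546.0, 16.0], [548.0, 14.0], [549.0, 16.0], [552.0, 12.0]]
t 69 [[474.0, 17.0], [477.0, 17.0], [481.0, 13.0], [543.0, 13.0], [545.0, 15.0], [547.0, 13.0], [551.0, 12.0]]
t 77 [[473.0, 18.0], [476.0, 12.0], [476.0, 18.0], [479.0, 14.0], [480.0, 14.0], [483.0, 14.0], [543.0, 19.0], [546.0, 14.0], [549.0, 13.0]]
t 85 [[475.0, 16.0], [478.0, 16.0], [481.0, 14.0], [481.0, 18.0], [488.0, 10.0], [545.0, 15.0], [548.0, 21.0], [551.0, 12.0], [551.0, 15.0]]
top pts t,s range [  0.5732005    8.14890043 185.58806628] [482.00961801 541.95496608] 117.2241617316648
```

```bash
cat >> h.py <<'E'
def delta(pos,zt,yt):
    "shift cm and rotvec deg from the present pose to TCP pos with tool z=zt, closing yt"
    s=read_state();zt=np.array(zt,float);zt/=np.linalg.norm(zt);yt=np.array(yt,float);yt-=zt*(yt@zt);yt/=np.linalg.norm(yt)
    M=R.from_matrix(np.c_[np.cross(yt,zt),yt,zt])
    return ((np.array(pos)-s["position"])/10).round(2),np.degrees((M*R.from_quat(s["ee_rot"]).inv()).as_rotvec()).round(1)
a=np.radians(-10.7);u=np.array([np.cos(a),np.sin(a),0]);v=np.array([-u[1],u[0],0]);k=np.array([0,0,1.])
E
python3 - <<'E'
from h import *
th=np.radians(12)
print(delta([500,73,190],-k*np.cos(th)-v*np.sin(th),-u))
E
```

```text
(array([ 32.46, -52.63,  -4.03]), array([-11.1,  -7. , -84. ]))
```

```bash
python3 -m creep '{"translation":[[4,-6.5,0],[8,-13,0],[12,-19.5,0],[16,-26,0],[20,-32.5,0],[24,-39,0],[28,-45.5,0],[32,-52,-2]],"delta_rot":[[-1.3,-0.8,-10],[-2.6,-1.7,-20],[-4,-2.6,-30],[-5.3,-3.4,-40],[-6.6,-4.2,-50],[-8,-5,-60],[-9.3,-5.8,-70],[-10.6,-6.7,-80]],"hand":[5,5,5,5,5,5,5,5]}'
python3 - <<'E'
from h import *
th=np.radians(12)
print(delta([500,73,190],-k*np.cos(th)-v*np.sin(th),-u))
E
```

```text
clock: 1.1
position: [438.3, 172.8, 224.5]
ee_rot: [-0.66, 0.745, -0.065, -0.076]
contact_force: [0.7, 0.0, 0.4]
gripper_width: 49.7
grasp_force: 0.0
(array([ 6.17, -9.98, -3.45]), array([-0.5, -0.1, -3.8]))
```

```bash
python3 -m creep '{"translation":[[0,0,0],[0,0,0],[0,0,0],[0,0,0]],"delta_rot":[[0,0,0],[0,0,0],[0,0,0],[0,0,0]],"hand":[5,5,5,5]}'
python3 - <<'E'
from h import *
th=np.radians(12)
print(delta([500,73,190],-k*np.cos(th)-v*np.sin(th),-u))
print(read_state()["joints"])
E
```

```text
clock: 1.6
position: [437.0, 175.4, 224.3]
ee_rot: [-0.663, 0.742, -0.065, -0.076]
contact_force: [-1.4, 0.4, -0.8]
gripper_width: 49.7
grasp_force: 0.0
(array([  6.3 , -10.24,  -3.43]), array([-0.5, -0.2, -4.2]))
[ 0.8054637   0.18716135 -0.35318355  0.1270502  -1.19620114 -0.97479903]
```

```bash
python3 -m creep '{"translation":[[3,-5,-1],[6.3,-10.2,-3.4],[6.3,-10.2,-3.4],[6.3,-10.2,-3.4],[6.3,-10.2,-3.4]],"delta_rot":[[0,0,-2],[-0.5,-0.2,-4.2],[-0.5,-0.2,-4.2],[-0.5,-0.2,-4.2],[-0.5,-0.2,-4.2]],"hand":[5,5,5,5,5]}'
python3 - <<'E'
from h import *
th=np.radians(12)
print(delta([500,73,190],-k*np.cos(th)-v*np.sin(th),-u))
print(read_state()["joints"])
c=get_calibration("wrist");im,d=get_image("wrist")
W=cloud("wrist",d,c).reshape(-1,3)
s,t,z=W@u,W@v-94,W[:,2]
m=(z>6)&(z<30)&(t>25)&(t<84)&(abs(s-511)<55)
h,e=np.histogram(s[m],bins=np.arange(460,562,3));print(dict(zip(e.astype(int).tolist(),h.tolist())))
vis=cv2.resize(im[:,:,::-1],None,fx=1,fy=1);cv2.imwrite("pics/w1.png",vis)
E
```

```text
clock: 2.22
position: [500.5, 73.7, 190.9]
ee_rot: [-0.635, 0.766, -0.067, -0.08]
contact_force: [-0.6, -0.2, 0.4]
gripper_width: 49.9
grasp_force: 0.0
(array([-0.05, -0.07, -0.09]), array([-0. ,  0.1,  0. ]))
[ 0.55903881  0.26214348 -0.36180677  0.17312922 -1.09435979 -0.83700742]
{460: 0, 463: 0, 466: 0, 469: 0, 472: 110, 475: 166, 478: 145, 481: 83, 484: 1, 487: 6, 490: 6, 493: 5, 496: 5, 499: 6, 502: 6, 505: 6, 508: 4, 511: 6, 514: 6, 517: 6, 520: 4, 523: 6, 526: 6, 529: 5, 532: 5, 535: 4, 538: 32, 541: 161, 544: 122, 547: 110, 550: 22, 553: 0, 556: 0}
```

View pics/w1.png

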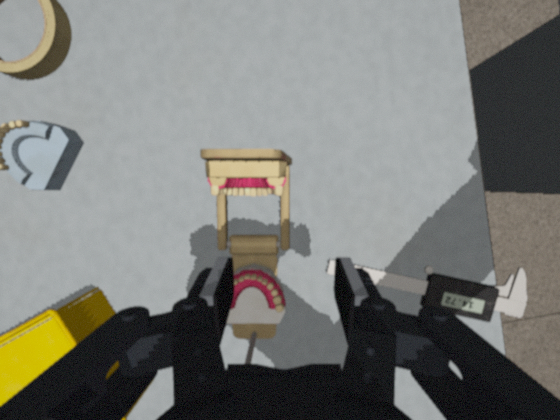

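The wrist picture shows both posts, with the left one at about column 286, rows 170–250, lined up between the fingers. I'll descend now.

```bash
python3 -m creep '{"translation":[[0,0,-5],[0,0,-10],[0,0,-14],[-0.1,0,-16.5],[-0.1,0,-18],[-0.1,0,-18.5],[-0.1,0,-18.5],[-0.1,0,-18.5]],"delta_rot":[[0,0,0],[0,0,0],[0,0,0],[0,0,0],[0,0,0],[0,0,0],[0,0,0],[0,0,0]],"hand":[5,5,5,5,5,5,5,5]}'
```

```text
clock: 3.28
position: [499.5, 72.6, 5.8]
ee_rot: [-0.634, 0.766, -0.067, -0.08]
contact_force: [-0.9, -2.0, 0.3]
gripper_width: 49.7
grasp_force: 0.5
```

```bash
python3 -m creep '{"translation":[[0,0,0],[0,0,0],[0,0,0],[0,0,0],[0,0,0],[0,0,0]],"delta_rot":[[0,0,0],[0,0,0],[0,0,0],[0,0,0],[0,0,0],[0,0,0]],"hand":[3,2,1,0,0,0]}'
```

```text
clock: 4.03
position: [499.4, 72.5, 5.4]
ee_rot: [-0.634, 0.766, -0.067, -0.08]
contact_force: [-1.5, -0.2, 5.8]
gripper_width: 8.0
grasp_force: 60.3
```

```bash
python3 -m creep '{"translation":[[0,0,0],[0,0,0],[0,0,1],[0,0,2],[0,0,3],[0,0,3]],"delta_rot":[[0,0,0],[0,0,0],[0,0,0],[0,0,0],[0,0,0],[0,0,0]],"hand":[0,0,0,0,0,0]}'
python3 - <<'E'
from h import *
im,d=get_image("side");cv2.imwrite("pics/s2.png",cv2.resize(im[150:330,180:430,::-1],None,fx=3,fy=3))
E
```

```text
clock: 4.78
position: [499.9, 72.7, 35.9]
ee_rot: [-0.634, 0.767, -0.067, -0.079]
contact_force: [-0.3, 0.2, -5.1]
gripper_width: 8.5
grasp_force: 58.8
```

View pics/s2.png

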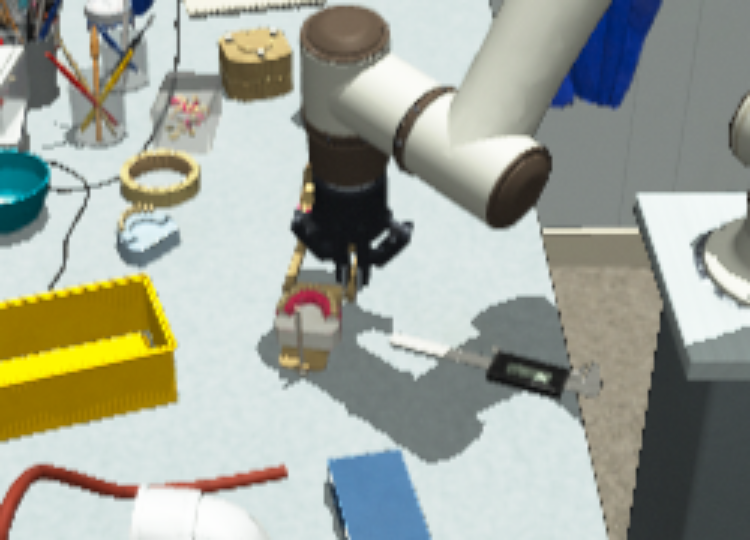

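It is held cleanly by the left post. I'll lift it and start the turn about u.

```bash
python3 -m creep '{"translation":[[0,0,3],[0,0,6],[0,0,9],[0,0,11],[0,0,11],[0,0,11],[0,0,11],[0,0,11]],"delta_rot":[[0,0,0],[4.9,-0.9,0],[9.8,-1.9,0],[14.7,-2.8,0],[19.7,-3.7,0],[24.6,-4.6,0],[29.5,-5.6,0],[29.5,-5.6,0]],"hand":[0,0,0,0,0,0,0,0]}'; python3 -c "
from h import *
print(read_state()['joints'],R.from_quat(read_state()['ee_rot']).as_matrix().round(2))"
```

```text
clock: 5.82
position: [498.4, 70.9, 144.4]
ee_rot: [-0.628, 0.762, 0.1, 0.119]
contact_force: [-0.1, -0.1, -4.9]
gripper_width: 8.0
grasp_force: 59.2
[ 0.27445885  0.24778482 -0.33690895 -0.36720392 -0.87861116 -0.24632469] [[-0.18 -0.98  0.06]
 [-0.93  0.19  0.3 ]
 [-0.31  0.   -0.95]]
```

```bash
python3 -m creep '{"translation":[[0,0,0],[0,0,0],[0,0,0],[0,0,0],[0,0,0],[0,0,0],[0,0,0],[0,0,0]],"delta_rot":[[4.9,-0.9,0],[9.8,-1.9,0],[14.7,-2.8,0],[19.7,-3.7,0],[24.6,-4.6,0],[29.5,-5.6,0],[34.4,-6.5,0],[34.4,-6.5,0]],"hand":[0,0,0,0,0,0,0,0]}'; python3 -c "
from h import *
print(read_state()['joints'],R.from_quat(read_state()['ee_rot']).as_matrix().round(2))
im,d=get_image('side');cv2.imwrite('pics/s3.png',cv2.resize(im[120:330,180:430,::-1],None,fx=2.8,fy=2.8))"
```

```text
clock: 6.82
position: [498.7, 70.9, 142.8]
ee_rot: [-0.569, 0.692, 0.285, 0.341]
contact_force: [-0.1, -0.1, -5.5]
gripper_width: 7.7
grasp_force: 59.5
[-0.17033121  0.39322647 -0.23868374 -1.0270309  -1.19547411  0.51286971] [[-0.12 -0.98  0.15]
 [-0.59  0.19  0.78]
 [-0.8   0.01 -0.6 ]]
```

View pics/s3.png

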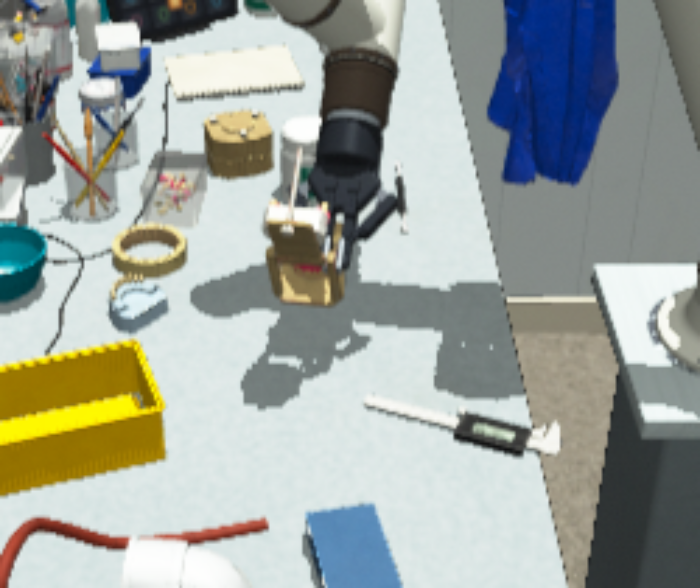

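It is rotating well and the arm is still open. I'll do the last 25° while shifting +y to stay away from the jar.

```bash
python3 -m creep '{"translation":[[0,1,0],[0,2,0],[0,3,0],[0,3,0],[0,3,0],[0,3,0],[0,3,0]],"delta_rot":[[4.9,-0.9,0],[9.8,-1.9,0],[14.7,-2.8,0],[19.7,-3.7,0],[24.6,-4.6,0],[24.6,-4.6,0],[24.6,-4.6,0]],"hand":[0,0,0,0,0,0,0]}'; python3 -c "
from h import *
s=read_state();print(s['joints'],R.from_quat(s['ee_rot']).as_matrix().round(3))
ims=[]
for n in('scene','side'):
    c=get_calibration(n);im,d=get_image(n);np.save(f'pics/{n}4.npy',d);cv2.imwrite(f'pics/{n}4.png',im[:,:,::-1])
    p=c['intrinsics']@R.from_quat(c['attitude']).as_matrix().T@(s['position']-c['xyz']);x,y=(p[:2]/p[2]).astype(int)
    ims.append(cv2.resize(im[y-60:y+70,x-70:x+70,::-1],(400,371)))
cv2.imwrite('pics/s4.png',np.hstack(ims))"
```

```text
clock: 7.75
position: [499.6, 102.7, 145.3]
ee_rot: [-0.496, 0.599, 0.402, 0.483]
contact_force: [-0.5, 0.7, -5.2]
gripper_width: 8.1
grasp_force: 59.7
[-0.31281349  0.59909624 -0.24940615 -1.33569219 -1.49510352  0.85149631] [[-0.04  -0.983  0.18 ]
 [-0.206  0.185  0.961]
 [-0.978  0.002 -0.21 ]]
```

View pics/s4.png

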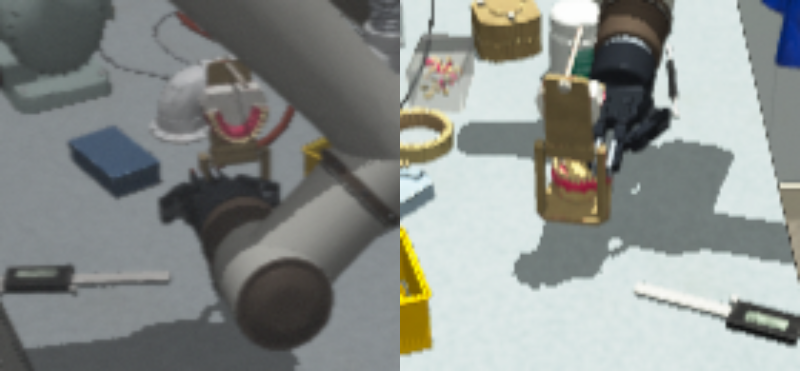

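It looks upright in both views: the posts are vertical, and the arm is up at side crop (570,110). I'll measure the tilt and underside height, and check clearance to the forearm.

Run:
```python
from h import *
p=read_state()["position"]
V=cloud("side",np.load("pics/side4.npy")).reshape(-1,3)
V=V[np.isfinite(V[:,0])]
s,t,z=V@u-p@u,V@v-p@v,V[:,2]-p[2]
m=(s>-20)&(s<95)&(abs(t)<25)&(z>-95)&(z<15)
s,t,z=s[m],t[m],z[m]
print("lowest z",np.percentile(z,[0.5,1,2,5]),"abs",p[2])
# rear faces: right post
q=(s>60)&(s<75)&(z>-60)&(z<8)
for lo,hi in((60,75),(-7,7)):
    q=(s>lo)&(s<hi)&(z>-60)&(z<8)&(t>-10)&(t<12)
    if q.sum()>8:
        kk=np.polyfit(z[q],t[q],1);ks=np.polyfit(z[q],s[q],1);print(lo,q.sum(),"t slope deg",np.degrees(np.arctan(kk)[0]),kk[1],"s slope",np.degrees(np.arctan(ks)[0]),ks[1])
for z0 in range(-90,20,6):
    q=abs(z-z0)<3
    if q.sum(): print(z0,q.sum(),"s",np.percentile(s[q],[3,97]).round(),"t",np.percentile(t[q],[5,50,95]).round(1))
# bottom edge line z vs s: lowest rear edge
q=(z<-62)&(t>-12); 
bins=[(a0,np.percentile(z[q&(abs(s-a0)<5)],5)) for a0 in range(0,80,10) if (q&(abs(s-a0)<5)).sum()>3];print(np.round(bins,1))
```

```text
lowest z [-71.79486692 -71.15529598 -69.52638427 -67.36624893] abs 145.86721199623386
60 63 t slope deg 0.9181704701157143 2.3309735301648207 s slope 1.5836453409713003 69.10584074757377
-7 72 t slope deg 0.7001753507186365 1.5084682259802031 s slope -0.6520931437175711 -0.41812249744944835
-72 9 s [-1. 69.] t [-7.7  1.9  5.1]
-66 76 s [-3. 68.] t [-21.3  -2.9   6.4]
-60 72 s [ 2. 64.] t [-24.1  -7.5   7.9]
-54 14 s [-4. 70.] t [-23.9   0.2   7.3]
-48 9 s [-4. 70.] t [-4.4  4.8  7.5]
-42 17 s [-4. 70.] t [-11.6   0.3   6.5]
-36 10 s [-3. 70.] t [-9.2 -0.3  5.2]
-30 8 s [-4. 71.] t [-2.8  2.7  6.4]
-24 16 s [-4. 74.] t [-5.   1.1  5.2]
-18 11 s [-3. 73.] t [-3.9 -0.   6.1]
-12 14 s [-6. 75.] t [-5.8  2.2  4.8]
-6 15 s [-11.  71.] t [-10.1   1.    6.8]
0 23 s [-15.  73.] t [-11.5   0.2   7.4]
6 27 s [-16.  73.] t [-16.7  -0.4   5.4]
12 41 s [-15.  71.] t [-21.6  -1.    5.8]
[[  0.  -69.9]
 [ 10.  -69.4]
 [ 20.  -68.7]
 [ 30.  -71. ]
 [ 40.  -70.5]
 [ 50.  -68.3]
 [ 60.  -70. ]
 [ 70.  -71.8]]
```

```bash
python3 - <<'E'
from h import *
for n in("scene","side"):
    V=cloud(n,np.load(f"pics/{n}4.npy")).reshape(-1,3)
    V=V[np.isfinite(V[:,0])&(V[:,0]>250)&(V[:,0]<600)&(V[:,1]>-290)&(V[:,1]<60)&(V[:,2]>20)]
    print(n,len(V),np.percentile(V[:,2],[0.2,1,5]).round(),V[V[:,2]<np.percentile(V[:,2],2)].mean(0).round())
E
python3 -m creep '{"translation":[[0,0,-2],[0,0,-4],[0,0,-5.5],[0,0,-6.3],[0,0,-6.6],[0,0,-6.8],[0,0,-6.8]],"delta_rot":[[0,0,0],[0,0,0],[0,0,0],[0,0,0],[0,0,0],[0,0,0],[0,0,0]],"hand":[0,0,0,0,0,0,0]}'
```

```text
scene 14998 [159. 170. 211.] [469.   1. 169.]
side 6912 [ 82.  99. 176.] [525.  40. 104.]
clock: 8.72
position: [499.6, 102.3, 77.4]
ee_rot: [-0.495, 0.599, 0.402, 0.484]
contact_force: [0.2, 0.7, -5.9]
gripper_width: 7.9
grasp_force: 59.7
```

```bash
python3 -m creep '{"translation":[[0,0,-0.2],[0,0,-0.4],[0,0,-0.5],[0,0,-0.6],[0,0,-0.6],[0,0,-0.6]],"delta_rot":[[0,0,0],[0,0,0],[0,0,0],[0,0,0],[0,0,0],[0,0,0]],"hand":[0,0,0,0,0,0]}'
```

```text
clock: 9.48
position: [499.4, 102.3, 71.1]
ee_rot: [-0.495, 0.599, 0.403, 0.484]
contact_force: [0.7, -0.3, -4.7]
gripper_width: 8.4
grasp_force: 59.8
```

```bash
python3 -m creep '{"translation":[[0,0,-0.1],[0,0,-0.15],[0,0,-0.2],[0,0,-0.25],[0,0,-0.25]],"delta_rot":[[0,0,0],[0,0,0],[0,0,0],[0,0,0],[0,0,0]],"hand":[0,0,0,0,0]}'
```

```text
clock: 10.1
position: [498.9, 102.6, 69.5]
ee_rot: [-0.495, 0.598, 0.403, 0.485]
contact_force: [-2.1, -0.4, 0.2]
gripper_width: 8.1
grasp_force: 59.9
```

The bench now carries the full weight, so I'll release.

```bash
python3 -m creep '{"translation":[[0,0,0],[0,0,0],[0,0,0],[0,0,0],[0,0,0],[0,0,0]],"delta_rot":[[0,0,0],[0,0,0],[0,0,0],[0,0,0],[0,0,0],[0,0,0]],"hand":[1.2,1.6,2.5,3.5,3.5,3.5]}'
```

```text
clock: 10.85
position: [499.4, 102.3, 68.6]
ee_rot: [-0.495, 0.599, 0.403, 0.484]
contact_force: [-0.3, 0.3, -0.4]
gripper_width: 34.9
grasp_force: 0.0
```

```bash
python3 -m creep '{"translation":[[-0.5,-2.6,0.6],[-1,-5.3,1.2],[-1.5,-8,1.8],[-2,-10.6,2.3],[-2,-10.6,2.3],[-2,-10.6,8],[-2,-10.6,14],[-2,-10.6,20]],"delta_rot":[[0,0,0],[0,0,0],[0,0,0],[0,0,0],[0,0,0],[0,0,0],[0,0,0],[0,0,0]],"hand":[3.5,3.5,3.5,3.5,3.5,3.5,1,0]}'
python3 - <<'E'
from h import *
print(delta([480,-5,320],-k,-u))
im,d=get_image("side");cv2.imwrite("pics/s5.png",cv2.resize(im[120:330,180:430,::-1],None,fx=2.8,fy=2.8))
V=cloud("side",d).reshape(-1,3);V=V[np.isfinite(V[:,0])]
s,t,z=V@u,V@v,V[:,2]
m=(abs(s-506)<45)&(t>110)&(t<230)&(z>8)&(z<230)
for z0 in range(10,230,12):
    q=m&(abs(z-z0)<6)
    if q.sum()>3: print(z0,q.sum(),"s",np.percentile(s[q],[3,97]).round(),"t",np.percentile(t[q],[5,50,95]).round(1))
E
```

```text
clock: 11.85
position: [479.3, -2.7, 270.1]
ee_rot: [-0.494, 0.599, 0.403, 0.484]
contact_force: [0.4, -1.2, -1.0]
gripper_width: 0.9
grasp_force: 0.0
(array([ 0.07, -0.23,  4.99]), array([-76.8,  14.3,   0.2]))
10 102 s [469. 541.] t [154.  182.8 199.7]
22 120 s [472. 541.] t [114.7 154.6 197.1]
34 78 s [470. 543.] t [138.7 160.3 197.5]
46 22 s [468. 544.] t [187.  194.8 197.9]
58 27 s [467. 544.] t [185.6 193.9 199.2]
70 21 s [467. 543.] t [184.9 194.8 199.3]
82 50 s [468. 542.] t [187.4 194.8 199.8]
94 75 s [468. 543.] t [185.6 195.6 201.1]
106 49 s [475. 530.] t [194.5 199.4 204.2]
118 42 s [482. 529.] t [197.  200.3 203.9]
130 52 s [482. 529.] t [198.9 202.8 207.2]
142 61 s [476. 538.] t [196.  204.6 209.3]
154 70 s [473. 537.] t [184.1 205.6 210.1]
166 73 s [475. 538.] t [183.4 206.  211.8]
178 48 s [479. 529.] t [184.7 210.7 216.2]
190 68 s [484. 528.] t [194.8 212.8 223.9]
202 31 s [497. 511.] t [131.3 161.6 215. ]
```

View pics/s5.png

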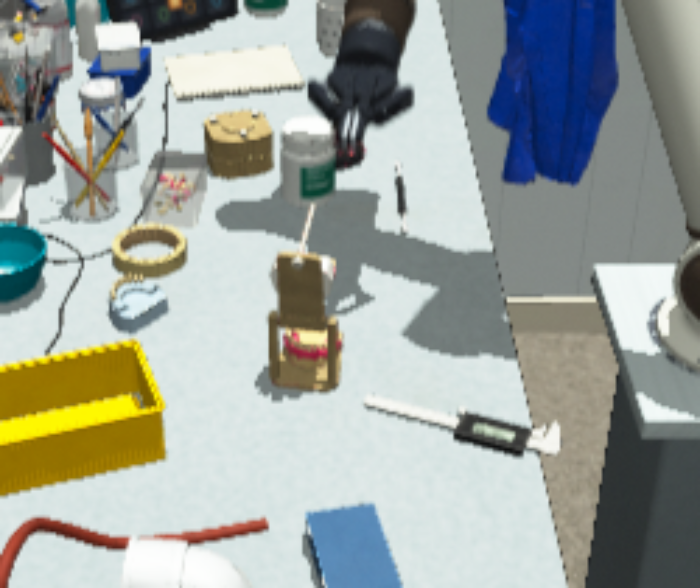

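The articulator stands upright with its arm leaning slightly back (back face at t≈206 mm at z 166). I'll turn the tool down and go behind the arm.

```bash
python3 -m creep '{"translation":[[0,0,3],[0,0,6],[0,0,8],[0,0,8],[0,0,8],[0,0,8],[1.5,4,8],[3,8,8]],"delta_rot":[[-9.8,1.8,0],[-19.6,3.7,0],[-29.4,5.5,0],[-39.2,7.3,0],[-49,9.1,0],[-58.8,11,0],[-68.6,12.8,0],[-76.8,14.3,0]],"hand":[0,0,0,0,0,0,0,0]}'
python3 -m creep '{"translation":[[1.2,3,0],[2.4,6,0],[3.7,9,0],[3.7,9,0],[3.7,9,0]],"delta_rot":[[0,0,0],[0,0,0],[0,0,0],[0,0,0],[0,0,0]],"hand":[0,0,0,0,0]}'
python3 - <<'E'
from h import *
print(delta([546.4,166.4,165],-k,-u),read_state()["joints"])
E
```

```text
clock: 12.9
position: [508.9, 78.4, 349.0]
ee_rot: [-0.638, 0.77, -0.003, -0.0]
contact_force: [1.4, -1.8, -1.3]
gripper_width: 0.1
grasp_force: 0.0
clock: 13.52
position: [545.7, 166.5, 347.9]
ee_rot: [-0.638, 0.77, -0.001, -0.0]
contact_force: [-0.6, 0.0, -0.0]
gripper_width: 0.2
grasp_force: 0.0
(array([ 7.000e-02, -1.000e-02, -1.829e+01]), array([ 0.1,  0. , -0. ])) [ 0.58110091  0.23376072  0.07936876  0.00202211 -1.41691605 -0.76809002]
```

```bash
python3 -m creep '{"translation":[[0,0,-5],[0,0,-10],[0,0,-15],[0,0,-18.3],[0,0,-18.3],[-0.4,-2,-18.3],[-0.7,-4,-18.3],[-0.7,-4,-18.3]],"delta_rot":[[0,0,0],[0,0,0],[0,0,0],[0,0,0],[0,0,0],[0,0,0],[0,0,0],[0,0,0]],"hand":[0,0,0,0,0,0,0,0]}'
python3 -m creep '{"translation":[[-0.2,-1,0],[-0.4,-2,0],[-0.6,-3,0],[-0.8,-4,0],[-0.95,-5,0],[-1.1,-6,0],[-1.3,-7,0],[-1.3,-7,0]],"delta_rot":[[0,0,0],[0,0,0],[0,0,0],[0,0,0],[0,0,0],[0,0,0],[0,0,0],[0,0,0]],"hand":[0,0,0,0,0,0,0,0]}'
python3 - <<'E'
from h import *
im,d=get_image("side");cv2.imwrite("pics/s6.png",cv2.resize(im[120:330,180:430,::-1],None,fx=2.8,fy=2.8))
V=cloud("side",d).reshape(-1,3);V=V[np.isfinite(V[:,0])]
s,t,z=V@u,V@v,V[:,2]
m=(abs(s-506)<45)&(t>60)&(t<230)&(z>8)&(z<230)
for z0 in range(10,200,12):
    q=m&(abs(z-z0)<6)
    if q.sum()>3: print(z0,q.sum(),"s",np.percentile(s[q],[3,97]).round(),"t",np.percentile(t[q],[5,50,95]).round(1))
E
```

```text
clock: 14.52
position: [539.4, 124.6, 167.2]
ee_rot: [-0.637, 0.771, -0.002, 0.002]
contact_force: [-0.1, -0.0, 0.2]
gripper_width: 0.2
grasp_force: 0.0
clock: 15.52
position: [526.2, 55.5, 165.7]
ee_rot: [-0.637, 0.771, -0.001, 0.0]
contact_force: [-0.1, 0.4, 0.2]
gripper_width: -0.3
grasp_force: 0.0
10 87 s [471. 542.] t [118.7 170.7 197.8]
22 123 s [472. 541.] t [113.3 155.7 196.1]
34 81 s [469. 542.] t [137.3 159.5 199. ]
46 24 s [467. 544.] t [187.8 195.9 201.2]
58 25 s [467. 544.] t [183.9 194.8 198.4]
70 24 s [468. 544.] t [185.7 194.  199.6]
82 28 s [467. 543.] t [189.1 195.6 199.3]
94 106 s [468. 543.] t [186.2 196.  202.8]
106 96 s [478. 531.] t [149.8 185.3 197. ]
118 101 s [474. 531.] t [150.4 171.9 184.4]
130 115 s [475. 538.] t [143.6 158.2 168.6]
142 103 s [476. 537.] t [137.3 147.1 156.2]
154 60 s [482. 529.] t [128.8 139.  147.8]
166 29 s [483. 529.] t [121.  128.4 162.5]
178 26 s [495. 520.] t [155.  159.8 168.2]
190 36 s [494. 520.] t [145.1 160.7 166.3]
```

View pics/s6.png

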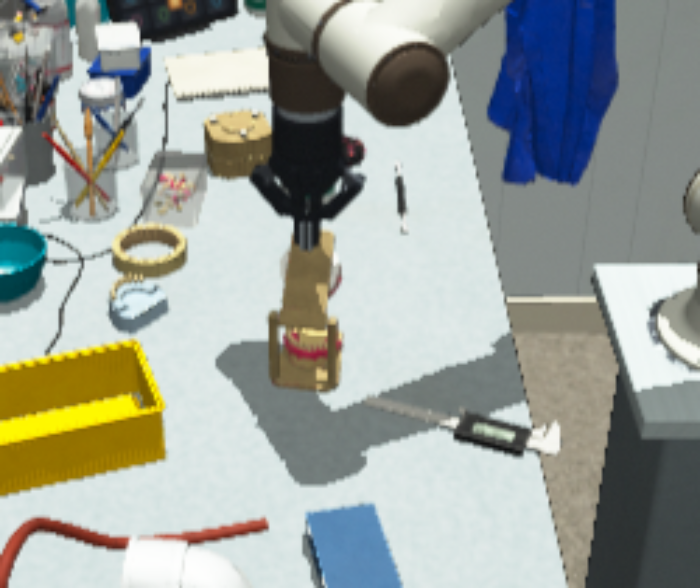

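The arm is at roughly 50°, resting against the fingers, and the base hasn't moved. I'll follow it down to shut.

```bash
python3 -m creep '{"translation":[[-0.1,-0.5,-0.8],[-0.2,-1,-1.6],[-0.3,-1.5,-2.4],[-0.4,-2,-3.2],[-0.5,-2.5,-4],[-0.6,-3,-4.8],[-0.7,-3.5,-5.6],[-0.7,-3.9,-6.1]],"delta_rot":[[0,0,0],[0,0,0],[0,0,0],[0,0,0],[0,0,0],[0,0,0],[0,0,0],[0,0,0]],"hand":[0,0,0,0,0,0,0,0]}'
python3 -m creep '{"translation":[[0,0,-0.1],[0,0,-0.2],[0,0,-0.3],[0,0,-0.3]],"delta_rot":[[0,0,0],[0,0,0],[0,0,0],[0,0,0]],"hand":[0,0,0,0]}'
```

```text
clock: 16.58
position: [519.2, 16.9, 104.0]
ee_rot: [-0.638, 0.77, -0.001, 0.0]
contact_force: [0.5, -0.2, 0.0]
gripper_width: 0.3
grasp_force: 0.0
clock: 17.08
position: [519.5, 17.5, 101.7]
ee_rot: [-0.638, 0.77, -0.001, 0.001]
contact_force: [-0.7, -0.4, -0.5]
gripper_width: 0.1
grasp_force: 0.0
```

Next I'll press down gently until it makes contact.

```bash
python3 -m creep '{"translation":[[0,0,-0.1],[0,0,-0.2],[0,0,-0.25],[0,0,-0.3],[0,0,-0.3]],"delta_rot":[[0,0,0],[0,0,0],[0,0,0],[0,0,0],[0,0,0]],"hand":[0,0,0,0,0]}'
python3 -m creep '{"translation":[[0,0,-0.05],[0,0,-0.1],[0,0,-0.15],[0,0,-0.15]],"delta_rot":[[0,0,0],[0,0,0],[0,0,0],[0,0,0]],"hand":[0,0,0,0]}'
```

```text
clock: 17.7
position: [519.4, 17.3, 99.1]
ee_rot: [-0.638, 0.77, -0.001, 0.0]
contact_force: [-1.7, -0.6, 5.7]
gripper_width: 0.2
grasp_force: 2.3
clock: 18.2
position: [519.5, 17.3, 98.9]
ee_rot: [-0.638, 0.77, -0.002, 0.001]
contact_force: [-5.0, 0.9, 13.5]
gripper_width: 0.2
grasp_force: 6.5
```

The fingers met firm contact at z≈99 mm, which is the height of the shut plate. I'll lift off and check.

```bash
python3 -m creep '{"translation":[[0,0,1],[0,0,4],[0,0,9],[0,0,14],[-4,3,19],[-8,6,24],[-8,6,24],[-8,6,24]],"delta_rot":[[0,0,0],[0,0,0],[0,0,0],[0,0,0],[0,0,0],[0,0,0],[0,0,0],[0,0,0]],"hand":[0,0,0,0,0,0,0,0]}'
python3 - <<'E'
from h import *
im,d=get_image("side");cv2.imwrite("pics/s7.png",cv2.resize(im[120:330,180:430,::-1],None,fx=2.8,fy=2.8))
V=cloud("side",d).reshape(-1,3);V=V[np.isfinite(V[:,0])]
s,t,z=V@u,V@v,V[:,2]
q=(abs(s-506)<18)&(t>95)&(t<172)&(z>85)&(z<125)
for _ in range(3):
    c=np.polyfit(t[q],z[q],1);cs=np.polyfit(s[q],z[q],1);q&=abs(z-np.polyval(c,t))<5
print(q.sum(),"arm slope rad",c[0],"z mid",np.polyval(c,130),"side slope",cs[0])
E
```

```text
clock: 19.2
position: [439.2, 77.8, 337.6]
ee_rot: [-0.638, 0.77, -0.001, 0.002]
contact_force: [0.6, -1.0, -0.8]
gripper_width: -0.2
grasp_force: 0.0
151 arm slope rad 0.008343024916148956 z mid 99.3076160419302 side slope -0.00878065250028918
```

View pics/s7.png

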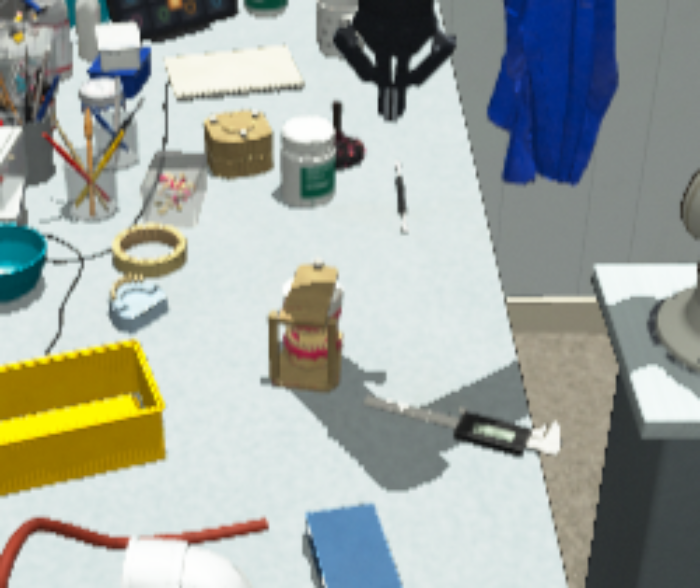

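The articulator stands upright at (305,330) with its arm level and shut (slope 0.008 rad, top at 99 mm). The bystanders haven't moved and the robot is clear.

```bash
python3 -c "
from bench import *
print(job_done())"
```

```text
the job is handed in; nothing more can be done
None
```

The articulator is standing on its base with the upper arm fully shut (measured level to within about 0.01 rad), the other things on the bench look undisturbed, and the job was handed in at about 19 s with no verdict returned.

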